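Open and hold the gate of the mosaic drying tote

ROBOT

A 6-joint arm with a two-finger parallel gripper is mounted at the origin on the work surface. World frame = base frame: x ahead of the robot, y to its left, z up, the work surface at z = 0. Lengths are in m, angles in degrees, forces in N, time in s.
With the tool pointing down it reaches from about 0.25 to 0.725 m from the base axis. Payload 9.7 kg.
Tool frame: the origin (TCP) lies on the centre line of the jaws, within the pads' length; the fingertips stand 17 mm ahead of it and the grasp point (between the pads) lies 2 mm behind it (bot.tip_extent is the distance from the TCP to the fingertips, in m); z points along the fingers, y is the line along which they close (so a half turn about z gives the same grasp; the last joint's range is limited). The gripper opens to 85 mm and grips with 20 to 120 N. Pads are 22 mm wide; open, the fingers measure 114 mm over their backs; the gripper's body (76 mm by 85 mm) begins 54 mm behind the grasp point. The pads swing forward as they close: fully open they stand 13 mm farther back than shut.
Start: joints at [-72.365, 4.979, 10.078, 95.1, 0, 90], TCP at [0.167, -0.524, 0.248] pointing down, gripper open.
Joint ranges: [-179.16, 179.16], [-48.56, 103.87], [-65.8, 70.77], [-126.05, 130.52], [-82.76, 87.17], [-180, 180]. Speed limits (degrees/s): [127.2, 127.2, 147.25, 180, 180, 180].

INTERFACE

Orientations are given as [roll, pitch, yaw] about the fixed x, y, z axes, in that order (R = Rz(yaw) Ry(pitch) Rx(roll)).
In Python, from workcell import bot gives the robot as it stands.
- The arm moves only by the tool carry_out, never from a script. Its argument "moves" is text: rows parted by semicolons, each of 7 numbers parted by spaces: the shift along the tool's x, y, z in mm, then the turn, a rotation vector about the tool's x, y, z in degrees, then the finger opening in mm, from 0 to 85.4. A call has 1 to 20 rows; each row is the pose to reach, as a shift and turn from the pose commanded when the call began, along the tool's axes at that moment; what a row does not reach only later rows make up. A row lasts 1/10 s, in which the tool goes at most 50 mm and 8.59 degrees, less where a joint would pass 70% of its speed; a pose out of reach is approached as far as the arm can. A call with a gripper value outside its range is refused whole. The fingers move at their own pace and stop on an object; "force" is the grip in N (left out, the last holds). Time passes only in rows, so rows that repeat a pose let the fingers close. It gives the time, the measured TCP pose, the force, the opening and the grip force at its end, in the units of the state.
- bot.get_obs(): the state, without advancing time (a new reading comes with each control period).
- bot.camera(name): name is "scene" or "side" or "wrist"; returns a dict with "img" (480x640x3 uint8, red, green, blue), "mtx" (3x3 intrinsics, pixels), "k1" (the pictures are not rectified: a ray, as slopes to the right and down, at radius r is drawn at 1 + k1 r^2 times it, then the intrinsics apply), "position" and "orientation" of the camera in the world; the wrist camera has in their place "mount" (4x4, takes a point from camera to tool coordinates, whose origin is the TCP and whose axes are the flange's). Camera axes: x right, y up, looking along -z (the intrinsics and any distortion apply to the point x, -y, -z); pixel columns grow to the right and rows downward; lengths in m; the calibration is good to about 2 mm. A picture is of the moment at which its call begins: read the wrist's pose just before it. There is no depth.
- bot.job_done(): hands the job in; it is judged then, once.
The state is a dict: "time": time; "q": joint angles; "qd": joint speeds; "joint_efforts": joint torques, N m; "ee_pos": TCP position; "tcp_rot": TCP orientation; "wrist_force": force on the tool from outside, world axes, zero at the start; "torque": the same for the moment, N m; "opening": finger opening in m; "grasp_force": force on a finger pad.
Only numpy, scipy, OpenCV 4.12 (cv2) and the standard library are available. Lean on these libraries where they do the work, as an engineer would, in place of code of your own. Each camera call takes 0.05 s, during which the arm holds its last target. There are 200 camera calls.

TASK

Open the gate of the drying tote so that a colleague can slide the grouted plank out: with a light grip, because the plastic tabs break, squeeze the catch with the two round pillars together until it is fully in, then do the same with the catch with the two flat paddles, never starting on the paddles before the pillar catch is in. Then swing the gate, which has an upright post to take it by, past the detent stud until it stands about square to its closed position (75 degrees or more) and keep holding it there: a spring pulls it back, so the program finishes while still holding the gate wide open. Leave both catches squeezed in and do not disturb the other things on the table or in the tote.

Things in the scene. Friction and masses are not known exactly. Their poses are not given: they have to be found in the camera images.
- tote: Plywood drying tote, fixed, 300 mm along x, 200 mm along y, walls 100 mm high, open on top. Origin at the centre of its underside, z up. The gate closes its -y side, hinged at the +x end; a 36 mm wide rail above it (top 100 mm high) carries the two catches. Outside the gate a 5 mm plate with the detent stud (18 mm across, 27 mm high) lies on the table.
- gate_hinge (a point): Point on the gate's vertical hinge axis, 150 mm above the table, at x = 130 mm, y = -106 mm in the tote's frame; axes as the tote's.
- gate_post (a point): Point on the upright round steel post at the gate's free end, 150 mm above the table, 235 mm from the hinge axis. Post 14 mm across, from the gate's top (105 mm above the table) up to 165 mm. x axis along the gate to the hinge, z up. Pinch it from above; it may turn between the fingers. The tote's rail (top 100 mm high) lies 3 mm behind the shut gate.
- gate (a joint): Opening angle of the aluminium gate, rad: 0 shut (post towards the tote's -x from the hinge), growing as the post swings out to the tote's -y (counter-clockwise from above), stop at 1.65. Locked while a catch is out. A spring pulls it shut, 1 N at the post when shut, 2 N when wide; at 0.5 to 0.8 rad it clicks over a sprung stud, some 4 N more. Let go when wide, it falls back.
- pillar_catch_mid (a point): Point midway between the two round pillars (14 mm across) of a black squeeze catch on the tote's top rail, 136 mm above the table, axes as the tote's. They slide together along its x axis: 58 mm over both when out, 38 mm when in; tops 154 mm above the table. Squeeze from above, closing along x, fingertips about 127 mm above the table (hook arms below reach 124 mm).
- pillar_squeeze (a joint): Travel of each tab of the pillar catch, m: 0 out (locked) to 0.010 fully in; counts as in from 0.007. Both tabs always move equally. About 4 N in all moves them; they stay where left; from 0.006 on the gate is free of this catch. They break if the gripper's contact forces on the catch add up to over 70 N (35 N on each side).
- paddle_catch_mid (a point): Point midway between the two flat paddles (6 mm thick, 26 mm wide) of a black squeeze catch on the tote's top rail, 136 mm above the table, axes as the tote's. They slide together along its x axis: 50 mm over both when out, 30 mm when in; tops 150 mm above the table. Squeeze from above, closing along x, fingertips about 127 mm above the table (hook arms below reach 124 mm).
- paddle_squeeze (a joint): Travel of each tab of the paddle catch, m: 0 out (locked) to 0.010 fully in; counts as in from 0.007. Both tabs always move equally. About 4 N in all moves them; they stay where left; from 0.006 on the gate is free of this catch. They break if the gripper's contact forces on the catch add up to over 70 N (35 N on each side).
- pillar_catch: The pillar catch as a whole: fixed base 70 x 34 mm, 4 mm thick, with two tabs. Origin at the centre of its underside, 100 mm above the table, axes as the tote's. The two catches' centres lie 60 mm and 155 mm from the hinge along the gate; which one is nearer the hinge changes.
- paddle_catch: The paddle catch as a whole: fixed base 70 x 34 mm, 4 mm thick, with two tabs. Origin at the centre of its underside, 100 mm above the table, axes as the tote's. The two catches' centres lie 60 mm and 155 mm from the hinge along the gate; which one is nearer the hinge changes.
- plank: Bystander: driftwood-like plank with mosaic inlay lying in the tote, 200 x 75 x 18 mm; origin under its centre.
- mug: Bystander: white mug, 82 mm across, 95 mm high; origin under its centre.
- bottle: Bystander: clear drink bottle, 66 mm across, 200 mm high; origin under its centre.
- grout_pot: Bystander: shallow clear plastic bowl for grout, 100 mm across, 55 mm high; origin under its centre.
- tile_jar: Bystander: amber glass jar, 64 mm across, 75 mm high, beyond the tote's wall opposite the gate; origin under its centre.
- stick_cup: Bystander: brown card cup, 60 mm across, 65 mm high, on the robot's side of the tote; origin under its centre.
- nippers: Bystander: tile nippers lying flat, about 175 mm long, 18 mm high, black handles; origin at the middle of its underside.

How it is judged (in metres and radians):
On the way, in this order (a step that is already met when the one before it is completed fails the run):
1. the pillar catch is squeezed in (7 mm or more), the paddle catch not yet (value of joint pillar_squeeze above 0.007 m and value of joint paddle_squeeze below 0.003 m), for 0.2 s.
2. the paddle catch is squeezed in too, the gate still shut (value of joint each of pillar_squeeze, paddle_squeeze above 0.007 m and value of joint gate below 0.3 rad), for 0.2 s.
3. the gate is past its detent (value of joint gate above 0.9 rad), for 0.1 s.
At the end, for the whole second after the job is handed in: The gate stands still, open by at least 1.25 rad (72 degrees), held there by the fingers (more than 0.7 N on it), with both catches squeezed in by at least 7 mm (value of joint gate above 1.25 rad and velocity of joint gate between -0.15 and 0.15 rad/s and contact force between the fingers and gate above 0.7 N and value of joint each of pillar_squeeze, paddle_squeeze above 0.007 m); the arm keeps its last pose, push and grip.
It fails at once if the paddle catch is squeezed before the pillar catch is in (value of joint paddle_squeeze above 0.004 m and value of joint pillar_squeeze below 0.006 m).
It fails at once if a catch is gripped or hit with more than 70 N in all (contact force between the fingers and pillar_catch above 70 N or contact force between the fingers and paddle_catch above 70 N).
It fails at once if a bystander is moved by more than 25 mm (distance of any of plank, mug, bottle, grout_pot, tile_jar, stick_cup, nippers from where it was at the start of the episode above 0.025 m).
It also fails if it takes over 58 s, if anything falls off the work surface, if the arm or the gripper's body presses on something with over 40 N, if the wrist force passes 120 N, or if a joint passes its speed limit or range.

## Working session

There is one attempt and no reset: what is moved stays moved. The work goes in short steps, Python scripts to look and compute and a tool call to move; the robot and the scene stay as the last step left them, time stands still between calls to the robot, and variables do not carry over. Pictures are saved under pics/ and viewed, at most 10 in all, crops included, and the job is handed in when it is done.

Besides the shell and the picture viewer there is one more tool, called after "Request:" in YAML: its name, and indented under it one key for each argument. carry_out: Moves the arm, as the interface text tells. Its arguments: {"type":"object","properties":{"moves":{"type":"string"},"force":{"type":"number"}},"required":["moves"]}

```bash
mkdir -p pics; ls
python3 - <<'E'
from workcell import bot
import cv2
o=bot.get_obs();print(o)
for n in("scene","side","wrist"):
    c=bot.camera(n);cv2.imwrite(f"pics/{n}0.png",c["img"][:,:,::-1])
    print(n,{k:v for k,v in c.items() if k!="img"})
E
```

```text
pics
{'time': 0.0, 'q': array([-7.23642150e+01,  5.01161795e+00,  1.00337812e+01,  9.50982549e+01,
       -9.63407518e-04,  8.99997535e+01]), 'qd': array([0.05546566, 0.02846922, 0.0733998 , 0.05796613, 0.06798291,
       0.02491178]), 'joint_efforts': array([-2.36233054e-04, -5.20396936e+01,  4.64796424e+01,  1.68113282e-02,
        5.77559240e-05,  6.45220197e-06]), 'ee_pos': array([ 0.16656579, -0.52396117,  0.24757205]), 'tcp_rot': array([-1.79923908e+02,  9.63079299e-04,  1.76360327e+01]), 'wrist_force': array([-0.41765712, -0.94675149,  0.38514966]), 'torque': array([0.06158229, 0.05146377, 0.04220367]), 'grasp_force': 0.0, 'opening': 0.08521528648980736}
scene {'mtx': array([[582.62295123,   0.        , 320.72355382],
       [  0.        , 582.62295123, 237.28933379],
       [  0.        ,   0.        ,   1.        ]]), 'k1': -0.006304749569771459, 'position': array([ 1.22684797, -0.62560273,  1.34988285]), 'orientation': array([36.58424863,  1.02289974, 47.29186682])}
side {'mtx': array([[618.99268001,   0.        , 334.78455319],
       [  0.        , 618.99268001, 245.48260112],
       [  0.        ,   0.        ,   1.        ]]), 'k1': -0.16342821852555467, 'position': array([0.4894947 , 0.86373151, 1.10909231]), 'orientation': array([  42.34678179,    0.39410763, -175.1625678 ])}
wrist {'mtx': array([[356.3725867 ,   0.        , 322.49360234],
       [  0.        , 356.3725867 , 236.25478345],
       [  0.        ,   0.        ,   1.        ]]), 'k1': -0.06690476051704052, 'mount': array([[-3.94530127e-05,  9.53899758e-01,  3.00125391e-01,
         7.69556614e-02],
       [ 9.99999773e-01,  2.39435077e-04, -6.29550395e-04,
         1.34386910e-04],
       [-6.72388515e-04,  3.00125298e-01, -9.53899551e-01,
        -1.24409207e-01],
       [ 0.00000000e+00,  0.00000000e+00,  0.00000000e+00,
         1.00000000e+00]])}
```

View pics/scene0.png

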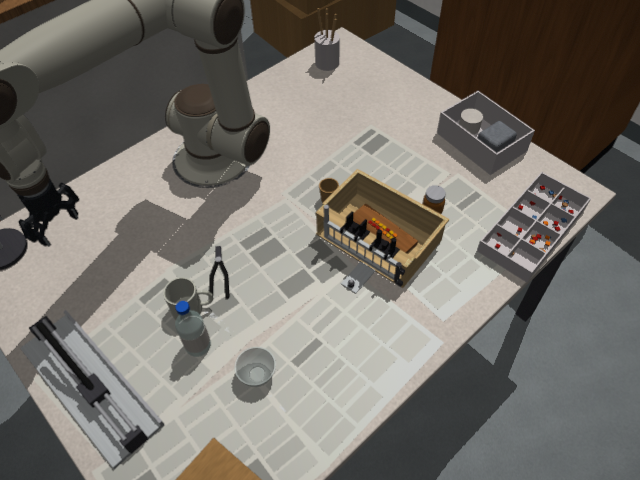

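View pics/side0.png

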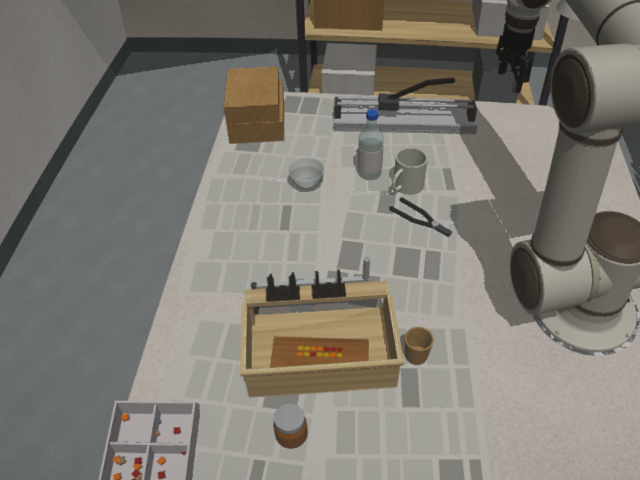

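The scene view shows the tote with its gate towards -y. The post is near (326,215), the hinge near (400,270), and the black catches between them. The side view has the post near (367,268). I'll enlarge both.

Run:
```python
import cv2,numpy as np
a=cv2.imread("pics/scene0.png")[160:300,300:460];b=cv2.imread("pics/side0.png")[245:405,230:410]
a=cv2.resize(a,(800,700),interpolation=cv2.INTER_CUBIC)[:600]
b=cv2.resize(b,None,fx=4.4,fy=4.4,interpolation=cv2.INTER_CUBIC)[:600]
cv2.imwrite("pics/a.png",a);cv2.imwrite("pics/b.png",b[:,:800]);print(a.shape,b.shape)
```

```text
(600, 800, 3) (600, 792, 3)
```

View pics/a.png

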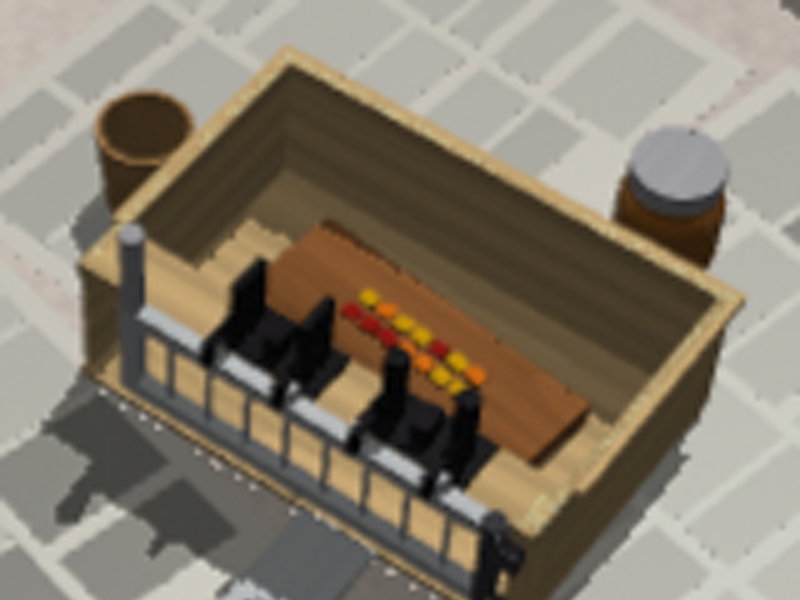

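View pics/b.png

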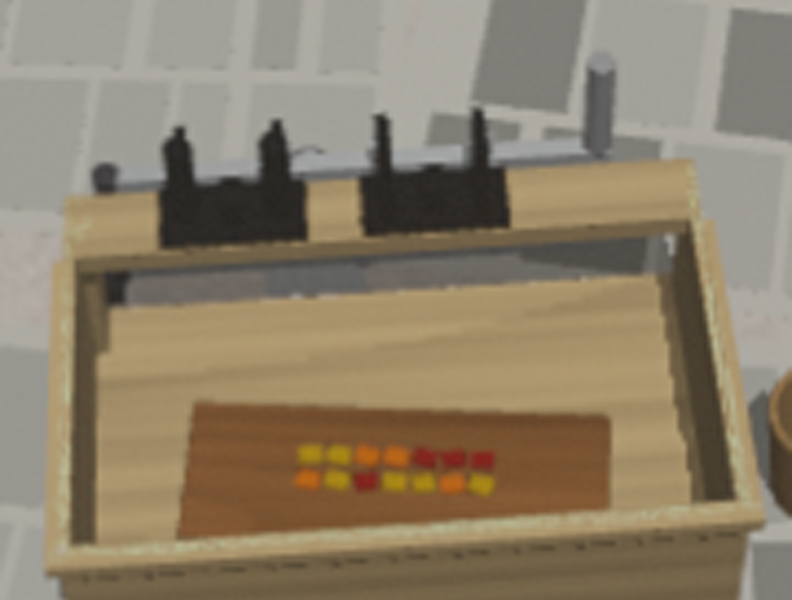

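```bash
cat > h.py <<'E'
import numpy as np,cv2
from scipy.spatial.transform import Rotation as R
def project(c,P,pose=None):
    """world points -> pixels; pose=(ee_pos,tcp_rot) for the wrist camera"""
    P=np.atleast_2d(P)
    if pose is None: Rc=R.from_euler('xyz',c["orientation"],degrees=True).as_matrix();t=c["position"]
    else:
        Rt=R.from_euler('xyz',pose[1],degrees=True).as_matrix();M=c["mount"]
        Rc=Rt@M[:3,:3];t=pose[0]+Rt@M[:3,3]
    p=(P-t)@Rc; u=p[:,0]/-p[:,2];v=-p[:,1]/-p[:,2]
    s=1+c["k1"]*(u*u+v*v);K=c["mtx"]
    return np.c_[K[0,0]*u*s+K[0,2],K[1,1]*v*s+K[1,2]]
def tote(x,pts):
    c,s=np.cos(x[2]),np.sin(x[2]);p=np.array(pts,float)
    return np.c_[x[0]+c*p[:,0]-s*p[:,1],x[1]+s*p[:,0]+c*p[:,1],p[:,2]]
E
cat > fit.py <<'E'
from h import *
from workcell import bot
from scipy.optimize import least_squares
S,D=bot.camera("scene"),bot.camera("side")
def model(x):
    y=x[3]
    return tote(x,[(-.105,-.106,.165),(.048,y,.154),(.092,y,.154),(-.047,y,.15),(-.003,y,.15),(-.15,.1,.1),(.15,.1,.1)])
s=np.array([(326.2,207),(380,230.6),(393.8,239.2),(352.4,212.4),(365.6,220),(357.6,170),(448.4,219.6)])
d=np.array([(366.4,258.6),(292.5,273.2),(270.5,274.5),(338.6,270),(316.6,271.6),(403.2,363.6),(241.4,375)])
f=lambda x:np.r_[project(S,model(x))-s,project(D,model(x))-d].ravel()
r=least_squares(f,[.6,0,0,-.082],loss='soft_l1');x=r.x
print(x,np.degrees(x[2]));print(f(x).reshape(-1,2).round(1))
print("hinge",tote(x,[(.13,-.106,.15)]),"post,pillar,paddle",tote(x,[(-.105,-.106,.15),(.07,x[3],.136),(-.025,x[3],.136)]).round(4))
E
python3 fit.py
```

```text
[ 0.58765221  0.1608692   0.16476105 -0.08729453] 9.440112597616354
[[ 1.2 -1.5]
 [-0.9  0.8]
 [-0.4  0.5]
 [-3.2  2.6]
 [-2.8  2.9]
 [ 0.6 -0.8]
 [-0.7 -2. ]
 [ 0.1  0.5]
 [-1.   1.5]
 [-0.9  1.6]
 [ 0.1  2.9]
 [ 0.3  2.7]
 [-1.9 -1.9]
 [ 1.1 -1.9]]
hinge [[0.73327745 0.07762686 0.15      ]] post,pillar,paddle [[0.5015 0.0391 0.15  ]
 [0.671  0.0862 0.136 ]
 [0.5773 0.0707 0.136 ]]
```

```bash
cat > go.py <<'E'
import sys
from h import *
from workcell import bot
# target: x y z(mm) yaw [tilt about tool y]; prints the shift and turn in tool axes
def rel(x,y,z,yaw,tilt=0):
    o=bot.get_obs();R0=R.from_euler('xyz',o["tcp_rot"],degrees=True)
    R1=R.from_euler('xyz',[180,0,yaw],degrees=True)*R.from_euler('y',tilt,degrees=True)
    d=np.array([x,y,z])-1e3*o["ee_pos"]
    print(R0.inv().apply(d).round(1),(R0.inv()*R1).as_rotvec(degrees=True).round(2))
if __name__=="__main__": rel(*map(float,sys.argv[1:]))
E
python3 go.py 624 78 300 99.4
```

```text
[ 618.3 -435.3  -51.8] [-3.000e-02 -2.000e-02 -8.177e+01]
```

Request:
carry_out:
  moves: "0 0 -52 0 0 0 85;0 0 -52 0 0 0 85;618 -435 -52 0 0 -81.8 85;618 -435 -52 0 0 -81.8 85;618 -435 -52 0 0 -81.8 85;618 -435 -52 0 0 -81.8 85;618 -435 -52 0 0 -81.8 85;618 -435 -52 0 0 -81.8 85;618 -435 -52 0 0 -81.8 85;618 -435 -52 0 0 -81.8 85;618 -435 -52 0 0 -81.8 85;618 -435 -52 0 0 -81.8 85;618 -435 -52 0 0 -81.8 85;618 -435 -52 0 0 -81.8 85;618 -435 -52 0 0 -81.8 85;618 -435 -52 0 0 -81.8 85;618 -435 -52 0 0 -81.8 85;618 -435 -52 0 0 -81.8 85;618 -435 -52 0 0 -81.8 85;618 -435 -52 0 0 -81.8 85"
  force: 20

```text
time: 2.25
ee_pos: [0.6234, 0.077, 0.3007]
tcp_rot: [180.0, 0.0, 99.4]
wrist_force: [-0.1, -0.8, -0.3]
opening: 0.0851
grasp_force: 0.0
```

Run:
```python
from workcell import bot
import cv2,pickle
o=bot.get_obs();c=bot.camera("wrist");pickle.dump((o,c),open("w1.pkl","wb"))
print(o["ee_pos"],o["tcp_rot"],o["q"]);cv2.imwrite("pics/w1.png",c["img"][:,:,::-1])
```

```text
[0.62344806 0.07696268 0.30069344] [1.79985265e+02 1.77716934e-02 9.94207675e+01] [ 7.04469291e+00  1.82159145e+01  3.14542027e+01  1.03222829e+02
 -1.71455287e-02  8.76239209e+01]
```

View pics/w1.png

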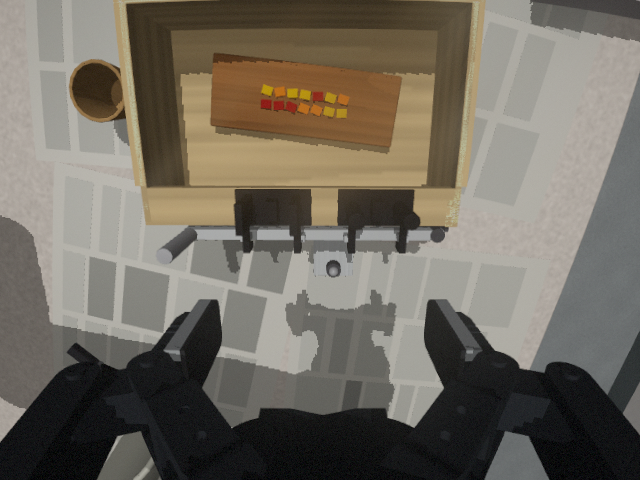

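The wrist view shows the paddle catch at columns 245–300, the pillar catch at 345–412 and the post top at (167,254). I'll enlarge the rail.

Run:
```python
import cv2
a=cv2.imread("pics/w1.png")[175:285,145:465]
a=cv2.convertScaleAbs(a,alpha=1.8,beta=25)
cv2.imwrite("pics/w1c.png",cv2.resize(a,None,fx=2.5,fy=2.5,interpolation=cv2.INTER_CUBIC))
```

```text
(no output)
```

View pics/w1c.png

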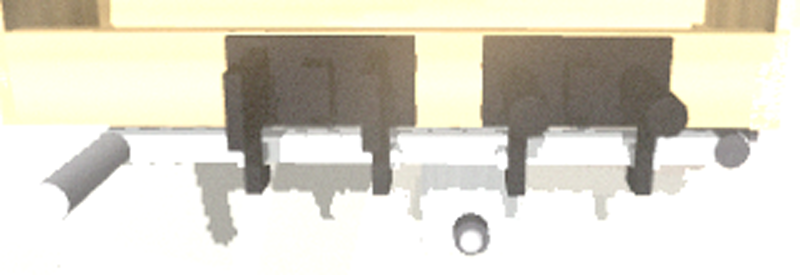

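```bash
cat > fit2.py <<'E'
from h import *
import pickle
from scipy.optimize import least_squares
o,c=pickle.load(open("w1.pkl","rb"));pose=(o["ee_pos"],o["tcp_rot"])
def model(x):
    y=-.082
    return tote(x,[(-.06,y+.017,.104),(.01,y+.017,.104),(.035,y+.017,.104),(.105,y+.017,.104),(.092,y,.154),(.048,y,.154),(-.105,-.106,.165)])
m=np.array([(235,189.4),(310.6,189.4),(338.2,189.8),(413.4,189.8),(411,220.2),(356,221.8),(167,254)])
f=lambda x:(project(c,model(x),pose)-m).ravel()
r=least_squares(f,[.588,.161,.165],loss='soft_l1');x=r.x
print(x,np.degrees(x[2]));print(f(x).reshape(-1,2).round(1))
print("hinge,post,pillar,paddle\n",tote(x,[(.13,-.106,.15),(-.105,-.106,.15),(.07,-.082,.136),(-.025,-.082,.136)]).round(4))
E
python3 fit2.py
```

```text
[0.58912027 0.15763743 0.16336742] 9.360263912086554
[[-1.3 -0.1]
 [-0.2 -0.2]
 [-0.3 -0.6]
 [ 1.2 -0.3]
 [ 1.2  1.6]
 [ 0.7 -0.1]
 [-4.2  0.7]]
hinge,post,pillar,paddle
 [[0.7346 0.0742 0.15  ]
 [0.5028 0.036  0.15  ]
 [0.6715 0.0881 0.136 ]
 [0.5778 0.0727 0.136 ]]
```

```bash
python3 -c "
from workcell import bot
print(bot.tip_extent)"; python3 go.py 671.5 88 200 99.4;python3 go.py 671.5 88 146 99.4
```

```text
0.017
[  3.5  49.3 101.2] [ 0.05  0.01 -0.02]
[  3.5  49.3 155.2] [ 0.05  0.01 -0.02]
```

Request:
carry_out:
  moves: "3.5 49.3 50 0 0 0 85;3.5 49.3 100 0 0 0 85;3.5 49.3 115 0 0 0 85;3.5 49.3 130 0 0 0 85;3.5 49.3 140 0 0 0 85;3.5 49.3 150 0 0 0 85;3.5 49.3 155 0 0 0 85;3.5 49.3 155 0 0 0 85;3.5 49.3 155 0 0 0 85"
  force: 20

```text
time: 3.2
ee_pos: [0.6721, 0.0891, 0.1463]
tcp_rot: [179.9, 0.0, 99.4]
wrist_force: [-0.3, 0.1, -0.3]
opening: 0.085
grasp_force: 0.0
```

Run:
```python
from workcell import bot
import cv2
o=bot.get_obs();c=bot.camera("wrist")
print(o["ee_pos"],o["wrist_force"]);cv2.imwrite("pics/w2.png",c["img"][:,:,::-1])
```

```text
[0.67207887 0.08908107 0.14629076] [-0.34423959  0.11167005 -0.34968134]
```

View pics/w2.png

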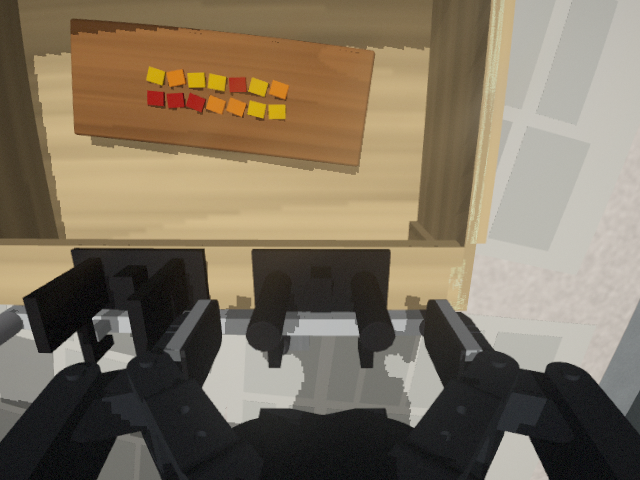

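The pillars are centred between the pads, with tops near (265,335) and (375,335). The left finger clears the paddle. I'm closing gently.

Request:
carry_out:
  moves: "0 0 0 0 0 0 75;0 0 0 0 0 0 68;0 0 0 0 0 0 62;0 0 0 0 0 0 58;0 0 0 0 0 0 54;0 0 0 0 0 0 50;0 0 0 0 0 0 47;0 0 0 0 0 0 44;0 0 0 0 0 0 41;0 0 0 0 0 0 39;0 0 0 0 0 0 38;0 0 0 0 0 0 38;0 0 0 0 0 0 38;0 0 0 0 0 0 38"
  force: 20

```text
time: 4.65
ee_pos: [0.6715, 0.0891, 0.1454]
tcp_rot: [-180.0, 0.0, 99.4]
wrist_force: [-6.8, 0.2, 4.8]
opening: 0.0384
grasp_force: 3.1
```

Request:
carry_out:
  moves: "0 0 0 0 0 0 38;0 0 0 0 0 0 38;0 0 0 0 0 0 50;0 0 0 0 0 0 65;0 0 0 0 0 0 72;0 0 0 0 0 0 72;0 0 -20 0 0 0 72;0 0 -50 0 0 0 72;0 0 -60 0 0 0 72;0 0 -60 0 0 0 72"

```text
time: 5.65
ee_pos: [0.6727, 0.0893, 0.207]
tcp_rot: [179.8, 0.0, 99.4]
wrist_force: [-0.6, 0.0, 0.5]
opening: 0.0719
grasp_force: 0.0
```

```bash
python3 go.py 577.8 73 206 99.4; python3 go.py 577.8 73 146 99.4
```

```text
[ -0.5 -96.2   0.6] [0.19 0.01 0.03]
[ -0.5 -96.4  60.6] [0.19 0.01 0.03]
```

Request:
carry_out:
  moves: "0 -48 0 0 0 0 72;0 -96 0 0 0 0 72;0 -96 0 0 0 0 72;0 -96 15 0 0 0 72;0 -96 30 0 0 0 72;0 -96 40 0 0 0 72;0 -96 50 0 0 0 72;0 -96 60 0 0 0 72;0 -96 60 0 0 0 72;0 -96 60 0 0 0 72"

```text
time: 6.65
ee_pos: [0.5772, 0.0734, 0.1452]
tcp_rot: [-180.0, -0.0, 99.4]
wrist_force: [0.3, 0.5, -0.0]
opening: 0.0721
grasp_force: 0.0
```

Run:
```python
from workcell import bot
import cv2
o=bot.get_obs();c=bot.camera("wrist")
print(o["ee_pos"],o["wrist_force"]);cv2.imwrite("pics/w3.png",c["img"][:,:,::-1])
```

```text
[0.57720849 0.07343633 0.14524756] [ 0.28497631  0.5154091  -0.00925588]
```

View pics/w3.png

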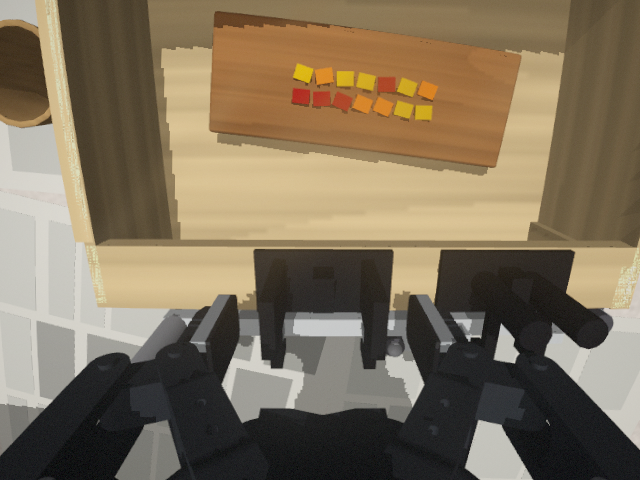

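The paddles, at columns ~272 and ~375, sit centred between the pads. The pillar catch, with tops at (533,332) and (590,330), is squeezed in. Now the paddles.

Request:
carry_out:
  moves: "0 0 0 0 0 0 62;0 0 0 0 0 0 55;0 0 0 0 0 0 51;0 0 0 0 0 0 47;0 0 0 0 0 0 43;0 0 0 0 0 0 40;0 0 0 0 0 0 37;0 0 0 0 0 0 34;0 0 0 0 0 0 32;0 0 0 0 0 0 30.5;0 0 0 0 0 0 30;0 0 0 0 0 0 30;0 0 0 0 0 0 30;0 0 0 0 0 0 30"
  force: 20

```text
time: 8.1
ee_pos: [0.5773, 0.0735, 0.1454]
tcp_rot: [180.0, -0.0, 99.4]
wrist_force: [3.5, 0.8, 3.1]
opening: 0.0299
grasp_force: 1.9
```

Request:
carry_out:
  moves: "0 0 0 0 0 0 30;0 0 0 0 0 0 30;0 0 0 0 0 0 42;0 0 0 0 0 0 54;0 0 0 0 0 0 56;0 0 0 0 0 0 56;0 0 -20 0 0 0 56;0 0 -50 0 0 0 56;0 0 -80 0 0 0 60;0 0 -80 0 0 0 60;0 0 -80 0 0 0 60"

```text
time: 9.2
ee_pos: [0.5774, 0.0734, 0.2256]
tcp_rot: [179.9, 0.0, 99.4]
wrist_force: [-0.0, 0.1, 0.5]
opening: 0.0601
grasp_force: 0.0
```

```bash
python3 go.py 503 37.5 225 168 -15
```

```text
[-23.3 -79.3   0.5] [ -8.93 -13.13 -68.16]
```

Request:
carry_out:
  moves: "-23 -79 0 -8.9 -13.1 -68.2 60;-23 -79 0 -8.9 -13.1 -68.2 60;-23 -79 0 -8.9 -13.1 -68.2 60;-23 -79 0 -8.9 -13.1 -68.2 60;-23 -79 0 -8.9 -13.1 -68.2 60;-23 -79 0 -8.9 -13.1 -68.2 60;-23 -79 0 -8.9 -13.1 -68.2 60;-23 -79 0 -8.9 -13.1 -68.2 60;-23 -79 0 -8.9 -13.1 -68.2 60;-23 -79 0 -8.9 -13.1 -68.2 60;-23 -79 0 -8.9 -13.1 -68.2 60"

```text
time: 10.3
ee_pos: [0.5029, 0.0378, 0.2247]
tcp_rot: [-180.0, 14.8, 167.9]
wrist_force: [0.6, 0.3, 0.5]
opening: 0.0599
grasp_force: 0.0
```

```bash
python3 go.py 503 37.5 145 168 -15
python3 - <<'E'
from workcell import bot
import cv2
o=bot.get_obs();c=bot.camera("wrist")
print(o["ee_pos"],o["tcp_rot"],o["q"]);cv2.imwrite("pics/w4.png",c["img"][:,:,::-1])
E
```

```text
[20.3 -0.2 77.1] [-0.05 -0.16 -0.14]
[0.50290095 0.03775099 0.22474889] [-179.9880246    14.83761584  167.85567596] [  6.83569786 -15.57550781 -13.02878494  78.4867159   -4.78890349
  18.39069329]
```

View pics/w4.png

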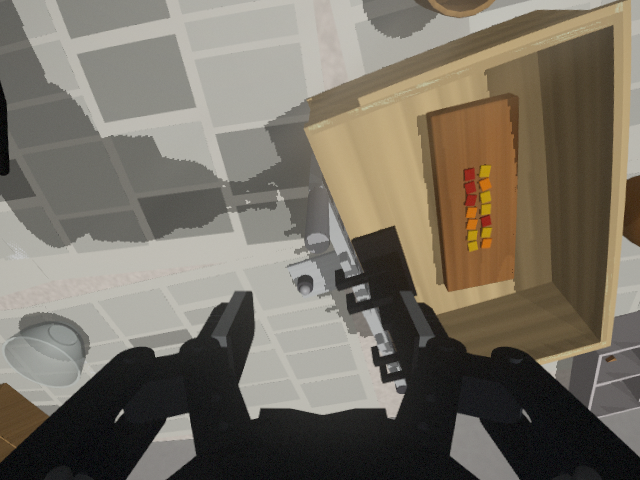

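Run:
```python
from h import *
from workcell import bot
import pickle
o=bot.get_obs();_,c=pickle.load(open("w1.pkl","rb"))
p=(o["ee_pos"],o["tcp_rot"])
print(project(c,[(.5028,.036,.165),(.5028,.041,.165),(.5078,.036,.165)],p).round(0))
```

```text
[[319. 243.]
 [328. 241.]
 [321. 251.]]
```

The post top appears at (317,242) against a predicted (319,243), so the position is good. I'm descending and pinching.

Request:
carry_out:
  moves: "10 0 38 0 0 0 60;14 0 53 0 0 0 60;17 0 65 0 0 0 60;20 -1 77 0 0 0 60;20 -1 77 0 0 0 60;20 -1 77 0 0 0 45;20 -1 77 0 0 0 30;20 -1 77 0 0 0 20;20 -1 77 0 0 0 14;20 -1 77 0 0 0 10;20 -1 77 0 0 0 10;20 -1 77 0 0 0 8;20 -1 77 0 0 0 8;20 -1 77 0 0 0 8"
  force: 60

```text
time: 11.75
ee_pos: [0.5032, 0.0358, 0.1467]
tcp_rot: [-179.9, 15.0, 168.0]
wrist_force: [-3.8, -5.8, 4.4]
opening: 0.0125
grasp_force: 58.3
```

Run:
```python
from h import *
from workcell import bot
o=bot.get_obs();R0=R.from_euler('xyz',o["tcp_rot"],degrees=True)
h=np.array([.7346,.0742]);p=o["ee_pos"][:2]-h
print(o["ee_pos"],np.linalg.norm(p),o["opening"],o["grasp_force"])
for a in range(6,91,6):
    t=np.radians(a);q=np.array([[np.cos(t),-np.sin(t)],[np.sin(t),np.cos(t)]])@p
    d=1e3*(np.r_[q-p,0]);print(a,R0.inv().apply(d).round(0),(h+q).round(3),np.linalg.norm(h+q).round(3))
```

```text
[0.50324354 0.03584351 0.14666469] 0.2345144571055044 0.012475618878640658 58.3470743894577
6 [-10. -22.   3.] [0.509 0.012] 0.509
12 [-22. -44.   6.] [ 0.516 -0.011] 0.516
18 [-36. -63.  10.] [ 0.526 -0.034] 0.528
24 [-52. -81.  14.] [ 0.539 -0.055] 0.542
30 [-70. -98.  19.] [ 0.553 -0.075] 0.558
36 [ -89. -112.   24.] [ 0.57  -0.093] 0.577
42 [-110. -124.   30.] [ 0.588 -0.109] 0.598
48 [-131. -134.   35.] [ 0.608 -0.123] 0.621
54 [-154. -141.   41.] [ 0.63  -0.136] 0.644
60 [-177. -146.   48.] [ 0.652 -0.145] 0.668
66 [-201. -149.   54.] [ 0.676 -0.153] 0.693
72 [-224. -148.   60.] [ 0.7   -0.158] 0.717
78 [-248. -146.   67.] [ 0.724 -0.16 ] 0.742
84 [-271. -140.   73.] [ 0.749 -0.16 ] 0.765
90 [-294. -133.   79.] [ 0.773 -0.157] 0.789
```

Request:
carry_out:
  moves: "-5 -11 1 0 0 0 8;-10 -22 3 0 0 0 8;-16 -33 4 0 0 0 8;-22 -44 6 0 0 0 8;-29 -54 8 0 0 0 8;-36 -63 10 0 0 0 8;-44 -72 12 0 0 0 8;-52 -81 14 0 0 0 8;-61 -90 16 0 0 0 8;-70 -98 19 0 0 0 8;-79 -105 21 0 0 0 8;-89 -112 24 0 0 0 8;-89 -112 24 0 0 0 8"

```text
time: 13.05
ee_pos: [0.5719, -0.0935, 0.1467]
tcp_rot: [-179.9, 15.1, 168.0]
wrist_force: [-1.7, -1.1, 6.3]
opening: 0.0125
grasp_force: 61.1
```

Request:
carry_out:
  moves: "-10 -6 3 0 0 0 8;-21 -12 6 0 0 0 8;-31 -17 8 0 0 0 8;-42 -22 11 0 0 0 8;-53 -26 14 0 0 0 8;-65 -29 17 0 0 0 8;-76 -32 20 0 0 0 8;-88 -34 24 0 0 0 8;-100 -36 27 0 0 0 8;-112 -37 30 0 0 0 8;-123 -37 33 0 0 0 8;-135 -36 36 0 0 0 8;-135 -36 36 0 0 0 8"

```text
time: 14.35
ee_pos: [0.7006, -0.1608, 0.1467]
tcp_rot: [-179.6, 15.1, 167.9]
wrist_force: [-6.2, -17.2, 9.3]
opening: 0.0123
grasp_force: 59.6
```

Run:
```python
from workcell import bot
import cv2
o=bot.get_obs();print(o["q"]);c=bot.camera("scene");cv2.imwrite("pics/s5.png",cv2.resize(c["img"][150:330,260:500,::-1],None,fx=3,fy=3))
```

```text
[-12.85093732  12.66155962   5.91732342  68.16938918  -0.20567451
  -0.70065523]
```

View pics/s5.png

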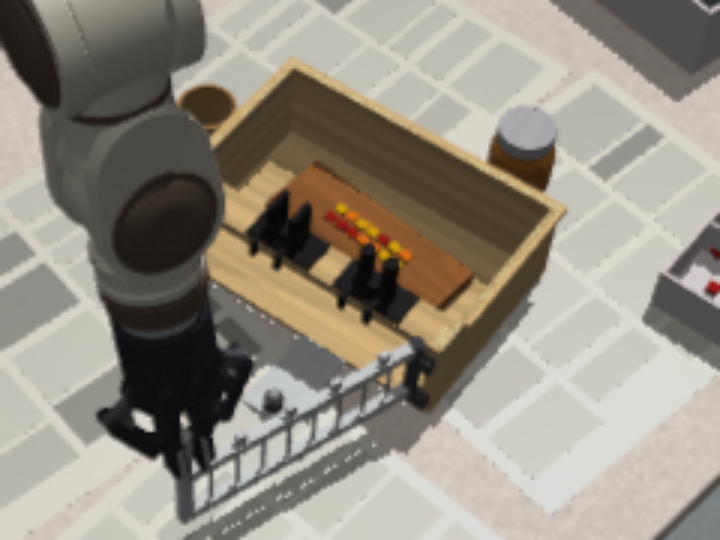

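The gate is open past the stud with both catches still in. I'll push on to about 82 degrees, easing the radial load.

Request:
carry_out:
  moves: "-12 -1 3 0 0 0 8;-24 -1 7 0 0 0 8;-32 1 9 0 0 0 8;-39 3 11 0 0 0 8;-39 3 11 0 0 0 8;-39 3 11 0 0 0 8;-39 3 11 0 0 0 8;-39 3 11 0 0 0 8;-39 3 11 0 0 0 8;-39 3 11 0 0 0 8"

```text
time: 15.4
ee_pos: [0.7406, -0.1651, 0.1467]
tcp_rot: [-179.7, 15.1, 167.9]
wrist_force: [-1.5, -10.9, 9.0]
opening: 0.0123
grasp_force: 58.6
```

Run:
```python
from workcell import bot
import numpy as np
o=bot.get_obs();p=o["ee_pos"][:2]-[.7346,.0742]
print(o["ee_pos"],o["wrist_force"],o["grasp_force"],np.degrees(np.arctan2(p[1],p[0]))+360-189.36,np.abs(o["qd"]).max(),o["q"])
```

```text
[ 0.74063797 -0.1651053   0.14674545] [ -1.53263394 -10.89200466   9.01989862] 58.61049771308899 82.0853358388631 0.09115271895717356 [-12.50983809  18.19924642  12.63536846  69.2858684   -0.16204457
  -0.39309447]
```

The gate is held still at about 82 degrees with a firm grip, so I'm handing in.

```bash
python3 -c "
from workcell import bot
print(bot.job_done())"
```

```text
the job is handed in; nothing more can be done
None
```

I squeezed in the pillar catch and then the paddle catch with a 20 N grip, swung the gate past the stud to about 82°, and handed the job in while still holding the post there; the hand-in returned no verdict.

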